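# Set a card tube in the saw board

### The arm

A 6-joint arm with a two-finger parallel gripper is mounted at the origin on the work surface. World frame = base frame: x ahead of the robot, y to its left, z up, the work surface at z = 0. Lengths are in mm, angles in rad, forces in N, time in s.
With the tool pointing down it reaches from about 400 to 925 mm from the base axis. Payload 12.5 kg.
Tool frame: the origin (TCP) lies at the very end of the fingers, on their centre line; the grasp point (between the pads) lies 19 mm behind it; z points along the fingers, y is the direction in which the jaws open and shut (so a half turn about z gives the same grasp; the last joint's range is limited). The gripper opens to 95 mm and grips with 3 to 60 N. Pads are 20 mm wide; open, the fingers measure 119 mm over their backs; the gripper's body (75 mm by 180 mm) begins 59 mm behind the grasp point.
Start: joints at [-0.106, 0.491, 1.559, -0, 1.092, -0.106], TCP at [625.017, 0.021, 214.661] pointing down, gripper open.
Joint ranges: [-3.1, 3.1], [-0.84, 2.19], [0.05, 2.79], [-1.13, 4.28], [0.06, 2.93], [-2.69, 2.69]. Speed limits (rad/s): [2.22, 2.22, 2.79, 3.14, 3.14, 3.14].

### API

Orientations are given as [roll, pitch, yaw] about the fixed x, y, z axes, in that order (R = Rz(yaw) Ry(pitch) Rx(roll)).
In Python, from cell import env gives the robot as it stands.
- The arm moves only by the shell command python3 -m pendant 'ROWS'. ROWS is JSON, a list that holds one entry, the list of rows, each a list of 5 numbers: the opening, from 0 (shut) to 1 (fully open), then the shift along the tool's x, y, z in m, then the turn about the tool's z in rad. A call has exactly 8 rows; each row is the pose to reach, as a shift and turn from the pose commanded when the call began, along the tool's axes at that moment; what a row does not reach only later rows make up. A row lasts 1/10 s, in which the tool goes at most 50 mm and 8.59 degrees, less where a joint would pass 70% of its speed; a pose out of reach is approached as far as the arm can. A call with a gripper value outside its range is refused whole. The fingers move at their own pace and stop on an object; the grip force is fixed at half the most. Time passes only in rows, so rows that repeat a pose let the fingers close, or fill a call up. It gives the time, the measured TCP pose, the force and the opening at its end, in the units of the state.
- env.state(): the state, without advancing time (a new reading comes with each control period).
- env.read_camera(name): name is "scene" or "side" or "wrist"; returns a dict with "image" (420x560x3 uint8, blue, green, red), "range_z" (420x560 float32, mm along the optical axis (not along the pixel's ray), 0 where there is no reading), "fx", "fy", "cx", "cy" (pixels), "rvec" (rotation vector, rad) and "tvec" (3), from world to camera coordinates, as OpenCV has them; the wrist camera has in their place "tool_from_camera" (4x4, takes a point from camera to tool coordinates, whose origin is the TCP and whose axes are the flange's). Camera axes: x right, y down, z forward; pixel columns grow to the right and rows downward; lengths in mm; the calibration is good to about 2 mm. A picture is of the moment at which its call begins: read the wrist's pose just before it.
- env.job_done(): hands the job in, once; it reports no verdict.
The state is a dict: "t": time; "joints": joint angles; "qvel": joint speeds; "tau": joint torques, N m; "eef_pos": TCP position; "tcp_rot": TCP orientation; "ft_force": force on the tool from outside, world axes, zero at the start; "moment": the same for the moment, N m; "opening": opening from 0.0 (shut) to 1.0 (fully open).
Only numpy, scipy, OpenCV 4.12 (cv2) and the standard library are available. Lean on these libraries where they do the work, as an engineer would, in place of code of your own. Each camera call takes 0.05 s, during which the arm holds its last target. There are 200 camera calls.

### The job

Set the fat card tube ready for sawing. With the fingertips laid flat on top of it like a palm, roll it over the saw board until it bears snugly on the fence along its whole length, then push it by its free end along the fence until its other end bears firmly on the length stop, and leave it lying so. Work gently and slowly: the card dents easily, the stop is only lightly clamped and must not shift, touch the tube nowhere but on top and at its end, and leave the things beside the board alone.

Things in the scene. Friction and masses are not known exactly. Their poses are not given: they have to be found in the camera images.
- tube: brown card tube: 90 mm diameter, 220 mm long, plugged flush at both ends, 0.13 to 0.27 kg. Origin mid-axis, x along the axis. Starts up to 5 degrees askew, its axis 105 to 150 mm from the fence, clear of the stop. Stays where it is left. Rolls under a 5 to 10 N palm that travels twice as far as its axis; dents if pressed over 30 N (landing over 10 mm/s) or let run over 0.25 m/s
- saw_board: white-faced saw board screwed to the table, 340 mm (x) by 460 mm (y), its bed 18 mm above the table, with the fence along its far side. Origin at the centre of its underside; x points square to the fence, from the open front of the bed towards the fence, y along the fence towards the length stop, z up. The tube slides lengthways on the bed with 1 to 2 N of drag
- fence: the wooden fence standing on the bed, 60 mm high and 25 mm thick, 460 mm long, with a narrow saw slot and a 12 mm high aluminium track on its top. Origin on its front face at bed level, halfway along; axes as the saw board's. Its front face is the plane x = 0, so the seated tube's axis lies at x = -45 mm. The card is marked if squeezed against it with over 20 N
- length_stop: aluminium stop on the fence's track, thumb-screw top 106 mm above the bed. Its 12 mm thick drop arm reaches 61 mm out from the fence, 4 to 60 mm above the bed. Origin at fence face and bed level, in the plane that the tube's end meets; axes as the board's (tube comes from -y, home centre 110 mm towards -y from here). Set anywhere along the track; slides away if pushed with about 11 N
- tower_model: white massing model of three blocks on a 110 by 90 mm base, 106 mm high, left of the board; not to be disturbed. Origin at the centre of its underside
- glue: white glue bottle, 52 mm in diameter, 130 mm high, standing right of the board; not to be disturbed. Origin at the centre of its underside
- offcut: short open piece of card tube standing on end, 60 mm in diameter, 70 mm high, right of the board; not to be disturbed. Origin at the centre of its underside
- backsaw: small backsaw lying flat, 310 mm long, 26 mm high, left of the board; not to be disturbed. Origin near its middle at the table
Things that resemble listed ones, but are neither listed nor needed, are in the scene too. Several things have the shape of the tube; the one meant has the colours described above.

How it is judged (in metres and radians):
On the way, in this order (a step that is already met when the one before it is completed fails the run):
1. the tube is rolled up to the fence and, under the palm on top of it, bears on the fence along its length with at least 3 N for 0.3 s (x of tube in the frame of fence above -0.047 m and angle between the x axis of tube and the y axis of fence, either way round below 0.02 rad and contact force between tube and fence above 3 N and contact force between any of the fingers, the arm and tube above 2 N and z of the grasp point in the frame of fence above 0.098 m), for 0.3 s.
2. pushed along the fence, the tube's end bears on the length stop with at least 3 N for 0.3 s (contact force between tube and length_stop above 3 N), for 0.3 s.
At the end, for the whole second after the job is handed in: The tube lies at rest on the bed, within 2 mm of the fence and parallel to it within 0.02 rad, its end within 2 mm of the length stop, and the stop is within 2 mm of where it was set (x of tube in the frame of fence above -0.047 m and angle between the x axis of tube and the y axis of fence, either way round below 0.02 rad and z of tube in the frame of fence below 0.048 m and y of tube in the frame of length_stop above -0.112 m and distance of length_stop from where it was at the start of the episode below 0.002 m and linear speed of tube below 0.01 m/s and angular speed of tube below 0.1 rad/s); the robot touches nothing.
It fails at once if the robot presses on the tube with more than 30 N, or the tube on the fence with more than 20 N (contact force between any of the fingers, the arm and tube above 30 N or contact force between tube and fence above 20 N).
It fails at once if the tube is touched elsewhere than on top or at its end (pushed or gripped at its sides) (contact force between any of the fingers, the arm and tube above 0.5 N and z of the grasp point in the frame of fence below 0.098 m and x of the grasp point in the frame of tube between -0.11 and 0.11 m).
It fails at once if the tube runs free (faster than 0.25 m/s) or is lifted off the bed (linear speed of tube above 0.25 m/s or z of tube in the frame of fence above 0.057 m).
It fails at once if the length stop is shifted by more than 2 mm (distance of length_stop from where it was at the start of the episode above 0.002 m).
It fails at once if a thing beside the board is moved by more than 15 mm (distance of any of tower_model, glue, offcut, backsaw from where it was at the start of the episode above 0.015 m).
It also fails if it takes over 72 s, if anything falls off the work surface, if the arm or the gripper's body presses on something with over 40 N, if the wrist force passes 120 N, or if a joint passes its speed limit or range.

## Working session

There is one attempt and no reset: what is moved stays moved. The work goes in short steps, Python scripts to look and compute and a shell command to move; the robot and the scene stay as the last step left them, time stands still between calls to the robot, and variables do not carry over. Pictures are saved under pics/ and viewed, about 8 in all and at most 12, crops included, and the job is handed in when it is done.

```bash
mkdir -p pics; ls; python3 - <<'E'
from cell import env
import cv2,numpy as np
s=env.state();print(s)
for n in("scene","side"):
    c=env.read_camera(n);cv2.imwrite(f"pics/{n}0.png",c["image"]);np.save(f"{n}0.npy",c,allow_pickle=True)
    print(n,c["rvec"],c["tvec"],c["fx"],c["cx"],c["cy"])
E
```

```text
pics
{'t': 0.0, 'joints': array([-1.05609222e-01,  4.91561042e-01,  1.55947086e+00, -2.93931459e-06,
        1.09168856e+00, -1.05593934e-01]), 'qvel': array([-0.00121951, -0.00018656, -0.00148592,  0.00011454, -0.00240712,
        0.00036658]), 'tau': array([-9.52334158e-04, -6.12640929e+01, -2.58175153e+01,  6.92750537e-02,
        4.83079045e-02, -1.38641695e-05]), 'eef_pos': array([6.24748353e+02, 4.29220303e-02, 2.14053454e+02]), 'tcp_rot': array([-3.14047085e+00, -1.16276285e-04,  1.57078233e+00]), 'ft_force': array([0.23743191, 0.15698918, 0.49702034]), 'moment': array([ 0.00491551,  0.04921134, -0.03782936]), 'opening': 0.9946883334240016}
scene [ 1.32984471  2.19125381 -0.94330567] [ 311.58368509 -196.07395503 1423.25215233] 385.8250689552236 282.9374955606841 215.90434947715897
side [ 2.31545613 -0.7162837   0.2974956 ] [-456.42414997  180.17323345 1606.67944874] 489.12371694213414 286.0468594270933 210.24751002928363
```

View pics/scene0.png

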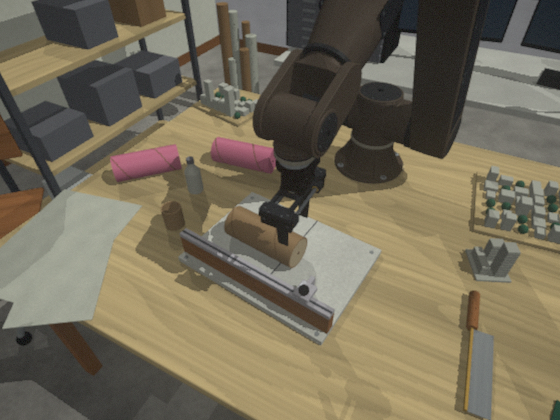

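View pics/side0.png

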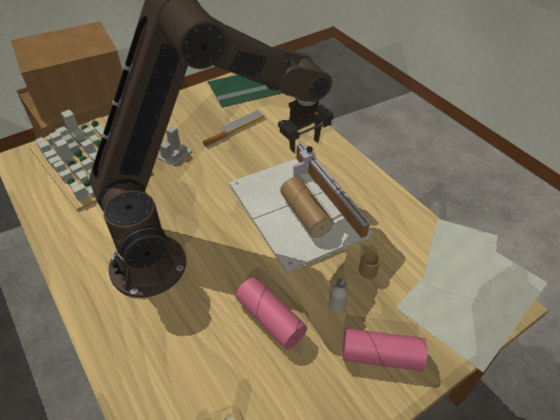

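The tube on the board (scene (265,235), side (306,207)) is brown and lies on the white bed. The similar shapes are the pink rolls (scene (145,162), (243,153)), plus brown and grey rolls off the table at the back. I'll confirm this in a crop and measure from the depth.

```bash
cat > h.py <<'E'
import numpy as np,cv2
from scipy.spatial.transform import Rotation as Ro
def cloud(c,T=None):
    z=c["range_z"].astype(float);v,u=np.indices(z.shape)
    P=np.stack([(u-c["cx"])/c["fx"]*z,(v-c["cy"])/c["fy"]*z,z],-1)
    if T is None:
        R=cv2.Rodrigues(np.array(c["rvec"]))[0];P=(P-np.array(c["tvec"]).ravel())@R
    else: P=P@T[:3,:3].T+T[:3,3]
    P[z<=0]=np.nan
    return P
E
python3 - <<'E'
from h import *
H=[]
for n in("side","scene"):
    c=np.load(n+"0.npy",allow_pickle=True).item();P=cloud(c)
    h=np.zeros((350,350,3),np.uint8);q=P.reshape(-1,3);col=c["image"].reshape(-1,3)
    m=np.isfinite(q[:,0])&(q[:,2]<180)&(q[:,2]>-30);q=q[m];col=col[m];o=np.argsort(q[:,2]);q=q[o];col=col[o]
    # map: x up (350..1050) y left(350..-350), 2mm/px
    r=((1050-q[:,0])/2).astype(int);k=((350-q[:,1])/2).astype(int)
    ok=(r>=0)&(r<350)&(k>=0)&(k<350);z=np.clip(q[:,2]*2,0,255)
    h[r[ok],k[ok]]=np.stack([z,z,col[:,1]],1)[ok]
    h=cv2.dilate(h,np.ones((2,2)))
    H.append(h)
c=np.load("side0.npy",allow_pickle=True).item()["image"][130:270,220:400]
a=np.hstack(H);b=cv2.resize(c,None,fx=1.7,fy=1.7)
out=np.zeros((a.shape[0]+b.shape[0],700,3),np.uint8);out[:350]=a;out[350:,:b.shape[1]]=b
cv2.imwrite("pics/map.png",out)
E
```

```text
(no output)
```

View pics/map.png

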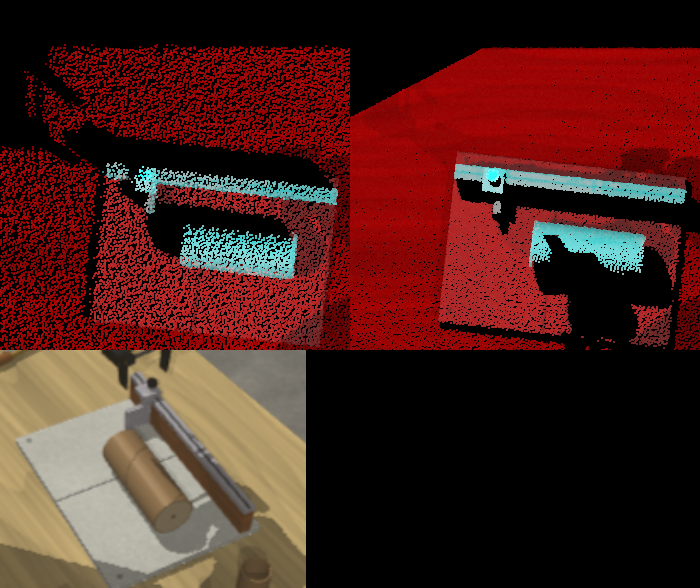

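The crop and map show the brown tube, its free end at y≈-240, the fence and the stop at y≈50. Next I'll fit the poses.

```bash
cat > fit.py <<'E'
from h import *
from scipy.optimize import least_squares
def tube(q,x0=(550,-126,1.5)):
    # q candidate pts; axis horizontal z=63 free; fit (x at y=yc), yaw, z
    def res(p):
        d=np.array([np.cos(p[1]),np.sin(p[1])]);n=np.array([d[1],-d[0]])
        return np.hypot((q[:,:2]-[0,0])@n-p[0],q[:,2]-p[2])-45
    a=x0[2];n=np.array([np.sin(a),-np.cos(a)])
    r=least_squares(res,[np.array(x0[:2])@n,a,63],loss="soft_l1",f_scale=1.5)
    p=r.x;d=np.array([np.cos(p[1]),np.sin(p[1])]);n=np.array([d[1],-d[0]])
    g=abs(res(p))<4;s=q[g,:2]@d;lo,hi=np.percentile(s,[.5,99.5])
    return p,d,n,lo,hi,n*p[0]+d*(lo+hi)/2,g.sum(),np.median(abs(res(p)))
E
python3 - <<'E'
from fit import *
for n in("side","scene"):
    c=np.load(n+"0.npy",allow_pickle=True).item();q=cloud(c).reshape(-1,3);col=c["image"].reshape(-1,3)
    m=np.isfinite(q[:,0]);q=q[m];col=col[m].astype(int)
    bd=(abs(q[:,0]-520)<100)&(abs(q[:,1]-50)<60)&(abs(q[:,2]-18)<8);print(n,"bed z",np.median(q[bd,2]))
    tb=q[(q[:,0]>480)&(q[:,0]<610)&(q[:,1]<15)&(q[:,1]>-260)&(q[:,2]>30)&(q[:,2]<115)&(col[m[m]][:,2]-col[:,0]>25)]
    p,d,nn,lo,hi,ctr,k,e=tube(tb);print("tube",p,"ctr",ctr,"len",hi-lo,k,e)
    # fence frontmost points by height band
    f=q[(q[:,0]>620)&(q[:,0]<760)&(q[:,1]<150)&(q[:,1]>-330)]
    for zl,zh in((25,70),(74,81),(85,93)):
        g=f[(f[:,2]>zl)&(f[:,2]<zh)&((f[:,1]<20))]
        ys=np.arange(-310,20,20);pt=[]
        for y in ys:
            b=g[abs(g[:,1]-y)<8]
            if len(b)>8: pt.append((y,np.percentile(b[:,0],5),np.percentile(b[:,0],50),np.percentile(b[:,0],95)))
        pt=np.array(pt)
        if len(pt)>4:
            print(zl,zh,[np.round(np.polyfit(pt[:,0],pt[:,k],1),4) for k in(1,2,3)])
    st=q[(q[:,0]>610)&(q[:,0]<720)&(q[:,1]>20)&(q[:,1]<90)&(q[:,2]>24)&(q[:,2]<135)]
    for zl,zh in((24,50),(50,74),(74,80),(80,100),(100,135)):
        b=st[(st[:,2]>zl)&(st[:,2]<zh)&(st[:,0]<(660 if zl<80 else 720))]
        if len(b)>5: print("stop",zl,zh,len(b),np.percentile(b[:,0],[2,50,98]).round(1),np.percentile(b[:,1],[2,25,50,75,98]).round(1))
E
```

```text
side bed z 18.97567342487199
tube [563.81073938   1.44365958  63.58742055] ctr [ 552.2190865  -126.57180147] len 222.55337755187765 1133 2.1139412938416626
25 70 [array([9.260000e-02, 6.695009e+02]), array([1.123000e-01, 6.833704e+02]), array([1.04400e-01, 6.85797e+02])]
85 93 [array([1.143000e-01, 6.829061e+02]), array([1.154000e-01, 6.943533e+02]), array([1.163000e-01, 7.071218e+02])]
stop 24 50 52 [614.9 642.2 659.2] [26.9 45.2 47.8 52.1 73.3]
stop 50 74 39 [626.4 640.8 657.8] [42.9 45.8 47.8 51.9 56.1]
stop 74 80 19 [628.4 640.9 653.5] [43.1 47.6 50.1 54.6 59.4]
stop 80 100 86 [642.2 685.4 710.7] [21.8 34.5 42.5 47.1 61.7]
stop 100 135 118 [668.9 693.1 713.3] [39.7 50.1 56.2 66.4 79.1]
scene bed z 19.496357876700046
tube [559.14027297   1.44624456  64.37542327] ctr [ 548.26331089 -121.74283682] len 217.27803884037883 1869 1.119308454237121
25 70 [array([1.116000e-01, 7.027856e+02]), array([1.130000e-01, 7.047181e+02]), array([1.1360e-01, 7.0629e+02])]
74 81 [array([1.124000e-01, 7.035062e+02]), array([1.12100e-01, 7.04692e+02]), array([1.118000e-01, 7.060613e+02])]
85 93 [array([1.15300e-01, 6.81688e+02]), array([1.126000e-01, 6.948893e+02]), array([1.111000e-01, 7.048527e+02])]
stop 50 74 12 [624.7 631.8 642.5] [61.  61.5 62.1 62.4 62.7]
stop 74 80 27 [626.5 636.5 645.8] [50.7 53.7 56.6 60.  62.4]
stop 80 100 231 [635.8 707.2 714.7] [20.8 31.9 53.7 80.7 88.9]
stop 100 135 327 [667.4 699.6 713.3] [44.6 56.8 67.1 75.6 84.2]
```

```bash
python3 -m pendant '[[[1,-0.015,-0.011,0,-0.14],[1,-0.03,-0.022,0,-0.28],[1,-0.045,-0.033,0,-0.42],[1,-0.06,-0.044,0,-0.56],[1,-0.075,-0.055,0,-0.7],[1,-0.09,-0.066,0,-0.84],[1,-0.105,-0.078,0,-0.98],[1,-0.122,-0.089,0,-1.12]]]'
python3 -m pendant '[[[1,0,0,0.0,-0.14],[1,0,0,0.005,-0.28],[1,0,0,0.01,-0.339],[1,0,0,0.02,-0.339],[1,0,0,0.03,-0.339],[1,0,0,0.03,-0.339],[1,0,0,0.03,-0.339],[1,0,0,0.03,-0.339]]]'
cat > look.py <<'E'
import sys
from cell import env
from fit import *
def look(name):
    s=env.state();c=env.read_camera("wrist");np.save(name+".npy",c,allow_pickle=True)
    cv2.imwrite(f"pics/{name}.png",c["image"])
    A=np.eye(4);A[:3,:3]=Ro.from_euler("xyz",s["tcp_rot"]).as_matrix();A[:3,3]=s["eef_pos"]
    return s,c,cloud(c,A@np.array(c["tool_from_camera"]))
E
python3 - <<'E'
from look import *
s,c,P=look("w1");print(s["t"],s["eef_pos"],s["tcp_rot"],s["ft_force"],s["joints"].round(2));np.save("w1P.npy",P)
print(np.array(c["tool_from_camera"]).round(2))
E
```

```text
t: 0.9
eef_pos: [535.3, -122.4, 214.4]
tcp_rot: [3.142, -0.001, 2.697]
ft_force: [0.4, -0.5, 0.1]
opening: 1.0
t: 1.7
eef_pos: [536.2, -122.0, 184.8]
tcp_rot: [-3.142, 0.0, 3.029]
ft_force: [-0.4, -0.4, -0.1]
opening: 1.002
1.7 [ 536.17479072 -121.99363563  184.84378486] [-3.14150888e+00  3.54609756e-04  3.02937457e+00] [-0.41271342 -0.44076224 -0.06183867] [-0.34  0.42  1.78 -0.    0.94 -1.8 ]
[[   0.     -0.96   -0.28   78.89]
 [   1.      0.     -0.      0.51]
 [   0.     -0.28    0.96 -170.15]
 [   0.      0.      0.      1.  ]]
```

View pics/w1.png

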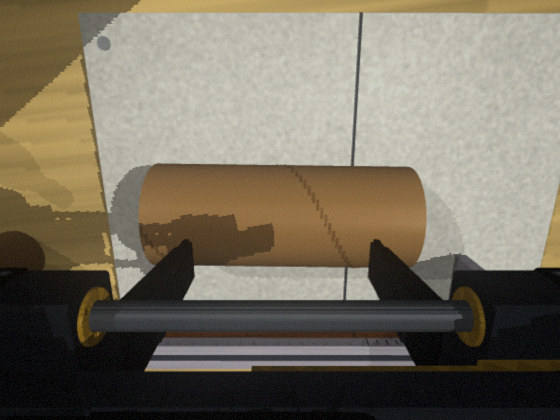

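The wrist view shows the tube at columns 140-425, rows 165-267, with the fence track near row 350. Now I'll fit it.

```bash
python3 - <<'E'
from fit import *
P=np.load("w1P.npy");c=np.load("w1.npy",allow_pickle=True).item()
img=c["image"].astype(int)
q=P[155:272,130:440].reshape(-1,3);col=img[155:272,130:440].reshape(-1,3)
m=np.isfinite(q[:,0])&(q[:,2]>40)&(q[:,2]<112);q=q[m]
p,d,n,lo,hi,ctr,k,e=tube(q);print("tube",p,ctr,hi-lo,k,e,"s",lo,hi,"top",np.percentile(q[:,2],99))
b=P[30:150,150:340].reshape(-1,3);print("bed",np.nanmedian(b[:,2]))
f=P[325:375,150:420].reshape(-1,3);f=f[np.isfinite(f[:,0])]
print(np.percentile(f[:,2],[5,25,50,75,95]))
f=f[(f[:,2]>70)&(f[:,2]<100)&(f[:,0]>630)]
fd=np.array([.1118,.9937]);fn=np.array([.9937,-.1118])
for zl,zh in((70,82),(84,96)):
    g=f[(f[:,2]>zl)&(f[:,2]<zh)];u=g[:,:2]@fn;s=g[:,:2]@fd
    if len(g)>30:
        print(zl,len(g),np.percentile(u,[2,10,50,90,98]));
        E=[(y,np.percentile(u[abs(s-y)<6],5)) for y in range(-140,20,12) if (abs(s-y)<6).sum()>10];E=np.array(E)
        if len(E)>3:print(np.polyfit(E[:,0],E[:,1],1),E.round(1).tolist())
print("tube centre u,s",ctr@fn,ctr@fd)
w=P[245:285,430:500].reshape(-1,3);w=w[(w[:,2]>30)];print("stop", len(w),np.nanpercentile(w@np.r_[fd,0],[2,10,50,90]),np.nanpercentile(w@np.r_[fn,0],[2,50]),np.nanpercentile(w[:,2],[5,50,95]))
E
```

```text
tube [560.51858753   1.44520962  62.98400928] [ 549.50354054 -122.49027694] 217.88642869492236 27089 0.36193491862889005 s -161.6397231329778 56.246705561944566 top 108.90974517512616
bed 18.142281988593936
[ 71.2959741   87.86934973  90.39177627 279.55123779 295.53552076]
70 1876 [675.4141696  675.77882866 676.41299789 677.01117874 677.45798894]
[9.53439396e-04 6.75690886e+02] [[-140.0, 675.5], [-128.0, 675.7], [-116.0, 675.7], [-104.0, 675.6], [-92.0, 675.5], [-80.0, 675.6], [-68.0, 675.7], [-56.0, 675.7], [-44.0, 675.7], [-32.0, 675.6], [-20.0, 675.7], [-8.0, 675.6], [4.0, 675.7], [16.0, 675.7]]
84 6359 [675.76800981 676.4100786  685.44995206 696.26570832 699.69633729]
[2.69055239e-04 6.76098318e+02] [[-140.0, 676.0], [-128.0, 676.0], [-116.0, 676.1], [-104.0, 676.1], [-92.0, 676.1], [-80.0, 676.0], [-68.0, 676.1], [-56.0, 676.0], [-44.0, 676.2], [-32.0, 676.1], [-20.0, 676.1], [-8.0, 676.2], [4.0, 676.0], [16.0, 676.0]]
tube centre u,s 559.7360811940081 -60.284092359927214
stop 930 [-12.26363317 -11.79361235  -6.00936765 125.77280762] [510.62713055 511.48847855] [ 34.50437    269.69833678 275.10857164]
```

```bash
python3 -m pendant '[[[1,0,0,0.01,0],[1,0,0,0.022,0],[1,0,0,0.034,0],[1,0,0,0.046,0],[1,0,0,0.058,0],[1,0,0,0.067,0],[1,0,0,0.072,0],[1,0,0,0.074,0]]]'
python3 -m pendant '[[[1,0,0,0.0003,0],[1,0,0,0.0006,0],[1,0,0,0.0009,0],[1,0,0,0.0012,0],[1,0,0,0.0015,0],[1,0,0,0.0018,0],[1,0,0,0.0021,0],[1,0,0,0.0021,0]]]'
```

```text
t: 2.55
eef_pos: [535.9, -122.0, 110.0]
tcp_rot: [3.141, -0.001, 3.03]
ft_force: [-0.3, -0.1, 0.1]
opening: 1.0
t: 3.35
eef_pos: [536.0, -122.0, 108.5]
tcp_rot: [3.142, 0.0, 3.03]
ft_force: [0.7, -0.1, -0.5]
opening: 0.996
```

```bash
python3 -m pendant '[[[1,0,0,0.0003,0],[1,0,0,0.0006,0],[1,0,0,0.0008,0],[1,0,0,0.001,0],[1,0,0,0.001,0],[1,0,0,0.001,0],[1,0,0,0.001,0],[1,0,0,0.001,0]]]'
```

```text
t: 4.15
eef_pos: [536.4, -122.1, 108.0]
tcp_rot: [-3.141, 0.001, 3.03]
ft_force: [0.4, 1.1, 6.2]
opening: 0.997
```

```bash
python3 -m pendant '[[[1,-0.001,0,0,0],[1,-0.004,0,0,0],[1,-0.007,0,0,0],[1,-0.010,0,0,0],[1,-0.013,0,0,0],[1,-0.016,0,0,0],[1,-0.019,0,0,0],[1,-0.020,0,0,0]]]'
```

```text
t: 4.95
eef_pos: [556.6, -124.5, 108.2]
tcp_rot: [-3.141, 0.002, 3.03]
ft_force: [-0.6, -0.8, 7.6]
opening: 0.997
```

```bash
python3 -m pendant '[[[1,-0.002,0,0,0],[1,-0.006,0,0,0],[1,-0.010,0,0,0],[1,-0.014,0,0,0],[1,-0.018,0,0,0],[1,-0.022,0,0,0],[1,-0.025,0,0,0],[1,-0.026,0,0,0]]]'
cat > chk.py <<'E'
from look import *
import sys
s,c,P=look(sys.argv[1]);fd=np.array([.1118,.9937]);fn=np.array([.9937,-.1118])
e=s["eef_pos"][:2];a=float(sys.argv[2]) # expected tube u
u=P[...,:2]@fn;sv=P[...,:2]@fd;img=c["image"].astype(int)
m=np.isfinite(u)&(abs(u-a)<60)&(P[...,2]>45)&(P[...,2]<109.5)&(sv<105)&(sv>-190)&(u<672)&(img[...,2]-img[...,0]>15)
q=P[m];p,d,n,lo,hi,ctr,k,er=tube(q,(*(a*fn-60*fd),1.455))
print("u",ctr@fn,"s",ctr@fd,"yaw-fence",p[1]-1.4588,"len",hi-lo,"z",p[2],k,er,"tcp u,s",e@fn,e@fd,"z",s["eef_pos"][2],"F",s["ft_force"],"t",s["t"])
E
python3 chk.py w2 583
```

```text
t: 5.75
eef_pos: [582.4, -127.8, 108.2]
tcp_rot: [-3.141, 0.002, 3.03]
ft_force: [0.4, -2.9, 7.1]
opening: 1.001
u 583.0747926255151 s -60.45564119908403 yaw-fence -0.01381018359652475 len 217.6910901051151 z 62.97545636475303 51721 0.3396515192612206 tcp u,s 593.0502842543451 -61.83659875198936 z 108.1948806380943 F [ 0.36757202 -2.93124051  7.09072005] t 5.75
```

```bash
python3 -m pendant '[[[1,0,0,-0.002,0],[1,0.008,0,-0.003,0],[1,0.017,0,-0.003,0],[1,0.024,0,-0.003,0],[1,0.024,0,-0.0018,0],[1,0.024,0,-0.001,0],[1,0.024,0,-0.0005,0],[1,0.024,0,0,0]]]'
```

```text
t: 6.6
eef_pos: [558.4, -124.5, 107.9]
tcp_rot: [-3.141, 0.001, 3.03]
ft_force: [-1.0, 1.0, 8.3]
opening: 1.002
```

```bash
python3 -m pendant '[[[1,-0.001,0,0,0],[1,-0.004,0,0,0],[1,-0.008,0,0,0],[1,-0.012,0,0,0],[1,-0.016,0,0,0],[1,-0.020,0,0,0],[1,-0.024,0,0,0],[1,-0.026,0,0,0]]]'
python3 -m pendant '[[[1,-0.002,0,0,0],[1,-0.006,0,0,0],[1,-0.010,0,0,0],[1,-0.014,0,0,0],[1,-0.018,0,0,0],[1,-0.022,0,0,0],[1,-0.023,0,0,0],[1,-0.024,0,0,0]]]'
python3 chk.py w3 608
```

```text
t: 7.4
eef_pos: [584.7, -127.8, 108.2]
tcp_rot: [-3.141, 0.002, 3.03]
ft_force: [-0.8, -2.2, 7.4]
opening: 1.002
t: 8.2
eef_pos: [608.4, -130.7, 108.2]
tcp_rot: [-3.141, 0.002, 3.03]
ft_force: [-0.0, -3.3, 6.0]
opening: 1.002
u 608.30971850272 s -60.7465913455828 yaw-fence -0.013970887016955924 len 217.7059482852262 z 62.974048347900705 52046 0.3366183191835965 tcp u,s 619.1519003807454 -61.86136683011976 z 108.19315738007343 F [-0.04603251 -3.25671958  5.98214962] t 8.2
```

```bash
python3 -m pendant '[[[1,0,0,-0.002,0],[1,0.008,0,-0.003,0],[1,0.017,0,-0.003,0],[1,0.024,0,-0.003,0],[1,0.024,0,-0.0018,0],[1,0.024,0,-0.001,0],[1,0.024,0,-0.0005,0],[1,0.024,0,0,0]]]'
python3 -m pendant '[[[1,-0.001,0,0,0],[1,-0.004,0,0,0],[1,-0.008,0,0,0],[1,-0.012,0,0,0],[1,-0.016,0,0,0],[1,-0.020,0,0,0],[1,-0.024,0,0,0],[1,-0.026,0,0,0]]]'
python3 -m pendant '[[[1,-0.002,0,0,0],[1,-0.004,0,0,0],[1,-0.006,0,0,0],[1,-0.008,0,0,0],[1,-0.010,0,0,0],[1,-0.011,0,0,0],[1,-0.012,0,0,0],[1,-0.012,0,0,0]]]'
```

```text
t: 9.05
eef_pos: [584.3, -127.4, 107.9]
tcp_rot: [-3.141, 0.001, 3.03]
ft_force: [0.4, 0.6, 7.6]
opening: 0.997
t: 9.85
eef_pos: [610.5, -130.7, 108.2]
tcp_rot: [-3.141, 0.002, 3.03]
ft_force: [-0.7, -1.6, 5.9]
opening: 1.001
t: 10.65
eef_pos: [622.3, -132.2, 108.2]
tcp_rot: [-3.141, 0.002, 3.03]
ft_force: [-0.6, -3.2, 6.7]
opening: 1.002
```

```bash
python3 -m pendant '[[[1,-0.0008,0,0,0],[1,-0.0015,0,0,0],[1,-0.0022,0,0,0],[1,-0.003,0,0,0],[1,-0.0035,0,0,0],[1,-0.004,0,0,0],[1,-0.004,0,0,0],[1,-0.004,0,0,0]]]'; python3 chk.py w4 629
```

```text
t: 11.45
eef_pos: [626.1, -132.6, 108.2]
tcp_rot: [-3.141, 0.002, 3.03]
ft_force: [0.6, -2.2, 5.7]
opening: 1.002
u 629.5029621405066 s -61.04823944599626 yaw-fence -0.01407067797244932 len 217.6282746821912 z 62.96793141301734 50603 0.3429811633347555 tcp u,s 637.0273782595506 -61.799611876042036 z 108.2309063263438 F [ 0.58897676 -2.15455032  5.73797311] t 11.45
```

```bash
python3 -m pendant '[[[1,-0.0005,0,0,0],[1,-0.001,0,0,0],[1,-0.0015,0,0,0],[1,-0.002,0,0,0],[1,-0.0025,0,0,0],[1,-0.003,0,0,0],[1,-0.003,0,0,0],[1,-0.003,0,0,0]]]'; python3 chk.py w5 630
```

```text
t: 12.3
eef_pos: [628.4, -132.8, 108.2]
tcp_rot: [-3.141, 0.0, 3.03]
ft_force: [-3.2, -2.4, 7.6]
opening: 0.999
u 630.477642670188 s -60.93468226906559 yaw-fence -0.010262120033778244 len 217.69828050316116 z 62.94040836960938 51109 0.3414574950048497 tcp u,s 639.2713627084942 -61.71317034119899 z 108.16427919765142 F [-3.17483036 -2.41417471  7.55374452] t 12.3
```

```bash
python3 -m pendant '[[[1,-0.0003,0,0,-0.003],[1,-0.0006,0,0,-0.006],[1,-0.0009,0,0,-0.01],[1,-0.0012,0,0,-0.014],[1,-0.0015,0,0,-0.018],[1,-0.0015,0,0,-0.02],[1,-0.0015,0,0,-0.02],[1,-0.0015,0,0,-0.02]]]'; python3 chk.py w6 630
```

```text
t: 13.15
eef_pos: [630.5, -132.8, 108.2]
tcp_rot: [-3.141, 0.001, 3.05]
ft_force: [-1.6, -0.1, 6.2]
opening: 0.998
u 631.2802448400795 s -60.85388813764057 yaw-fence -0.002430438745956609 len 217.724507282064 z 62.969469026524266 51672 0.3410543291784158 tcp u,s 641.3251643811221 -61.448442994724275 z 108.20016629250605 F [-1.5520723  -0.12807002  6.17540789] t 13.15
```

```bash
python3 -m pendant '[[[1,-0.0003,0,0.0001,0],[1,-0.0006,0,0.0002,-0.002],[1,-0.0009,0,0.0002,-0.004],[1,-0.0012,0,0.0002,-0.004],[1,-0.0014,0,0.0002,-0.004],[1,-0.0014,0,0.0002,-0.004],[1,-0.0014,0,0.0002,-0.004],[1,-0.0014,0,0.0002,-0.004]]]'; python3 chk.py w7 630
```

```text
t: 14.0
eef_pos: [631.0, -132.8, 108.1]
tcp_rot: [-3.141, -0.001, 3.054]
ft_force: [-5.0, 0.1, 9.6]
opening: 1.002
u 631.4198308253084 s -60.83895524875258 yaw-fence -0.0012470725663262794 len 217.7623019973594 z 62.97264637517075 51875 0.34058105541765826 tcp u,s 641.9176517070305 -61.4191707317041 z 108.10786571587502 F [-4.98385645  0.07709751  9.63024611] t 14.0
```

```bash
python3 -m pendant '[[[1,0,0,0,0],[1,0,0,0,0],[1,0,0,0,0],[1,0,0,0,0],[1,0,0,0,0],[1,0,0,0,0],[1,0,0,0,0],[1,0,0,0,0]]]'
```

```text
t: 14.85
eef_pos: [631.1, -132.8, 108.1]
tcp_rot: [-3.141, -0.0, 3.054]
ft_force: [-5.3, -1.5, 10.7]
opening: 1.001
```

```bash
python3 -m pendant '[[[1,0,0,-0.0005,0],[1,0,0,-0.001,0],[1,0,0,-0.003,0.006],[1,0,0,-0.01,0.012],[1,0,0,-0.022,0.018],[1,0,0,-0.036,0.024],[1,0,0,-0.05,0.024],[1,0,0,-0.05,0.024]]]'; python3 chk.py w8 631
python3 - <<'E'
from fit import *
c=np.load("side0.npy",allow_pickle=True).item();P=cloud(c)
for n,(r0,r1,k0,k1) in dict(glue=(275,312,328,350),offcut=(250,277,358,380)).items():
    q=P[r0:r1,k0:k1].reshape(-1,3);q=q[q[:,2]>30];print(n,len(q),np.nanpercentile(q,[2,50,98],axis=0).round(0).tolist())
E
```

```text
t: 15.65
eef_pos: [632.3, -132.9, 160.2]
tcp_rot: [-3.141, 0.004, 3.03]
ft_force: [-0.2, -0.3, 0.8]
opening: 1.001
u 631.3687555828454 s -60.893322932214204 yaw-fence -0.0010294674249486935 len 217.8345729117587 z 62.973900359810195 35339 0.34747370244721054 tcp u,s 643.1303582307717 -61.378707401950194 z 160.2266774659382 F [-0.15416342 -0.26739655  0.80007491] t 15.65
glue 397 [[395.0, -496.0, 32.0], [411.0, -480.0, 86.0], [436.0, -455.0, 133.0]]
offcut 316 [[554.0, -458.0, 31.0], [583.0, -428.0, 54.0], [612.0, -400.0, 75.0]]
```

```bash
python3 -m pendant '[[[0,0.002,-0.01,0,0],[0,0.004,-0.03,0,0],[0,0.006,-0.055,0,0],[0,0.008,-0.08,0,0],[0,0.01,-0.105,0,0],[0,0.011,-0.13,0,0],[0,0.012,-0.145,0,0],[0,0.012,-0.149,0,0]]]'
python3 -m pendant '[[[0,0,0,0.01,0],[0,0,0,0.03,0],[0,0,0,0.05,0],[0,0,0,0.07,0],[0,0,0,0.09,0],[0,0,0,0.105,0],[0,0,0,0.114,0],[0,0,0,0.114,0]]]'
python3 - <<'E'
from look import *
s,c,P=look("w9");e=s["eef_pos"];print(e,e[0]*.9937-e[1]*.1118,e[0]*.1118+e[1]*.9937,s["opening"],s["ft_force"])
b=env.read_camera("side")["image"][110:320,200:440];cv2.imwrite("pics/s9.png",np.hstack([cv2.resize(b,(480,420)),c["image"][:,120:440]]))
E
```

```text
t: 16.5
eef_pos: [602.1, -281.0, 156.7]
tcp_rot: [3.141, -0.001, 3.028]
ft_force: [0.4, -0.3, 0.3]
opening: 0.386
t: 17.3
eef_pos: [602.5, -278.6, 42.1]
tcp_rot: [3.141, -0.002, 3.03]
ft_force: [0.2, -0.1, -0.0]
opening: 0.002
[ 602.46451239 -278.61922245   42.08229662] 629.8186150319272 -209.508388859911 0.0024454153889644594 [ 0.15214373 -0.05608849 -0.03499956]
```

View pics/s9.png

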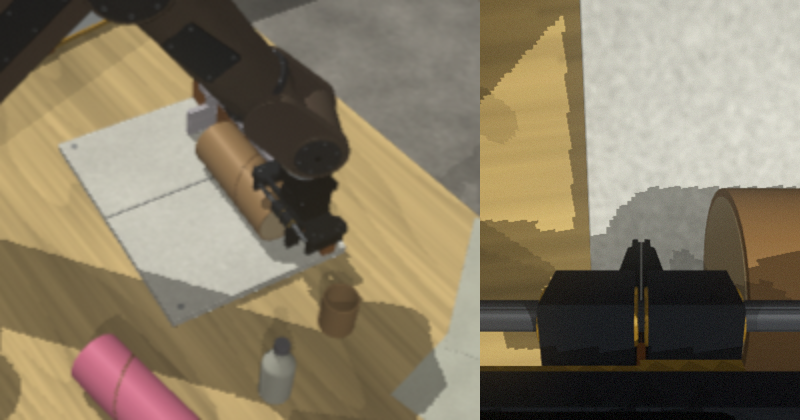

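```bash
python3 -m pendant '[[[0,0,0.001,-0.003,0],[0,0,0.004,-0.006,0],[0,0,0.007,-0.008,0],[0,0,0.01,-0.008,0],[0,0,0.013,-0.008,0],[0,0,0.016,-0.008,0],[0,0,0.018,-0.008,0],[0,0,0.019,-0.008,0]]]'
python3 -m pendant '[[[0,0,0.001,0,0],[0,0,0.002,0,0],[0,0,0.003,0,0],[0,0,0.004,0,0],[0,0,0.005,0,0],[0,0,0.006,0,0],[0,0,0.007,0,0],[0,0,0.008,0,0]]]'
```

```text
t: 18.2
eef_pos: [604.9, -260.2, 51.3]
tcp_rot: [3.142, -0.0, 3.03]
ft_force: [0.0, -0.3, -0.0]
opening: 0.003
t: 19.0
eef_pos: [605.8, -252.5, 51.4]
tcp_rot: [3.142, 0.0, 3.03]
ft_force: [-0.3, -0.2, 0.0]
opening: 0.005
```

```bash
python3 -m pendant '[[[0,0,0.001,0,0],[0,0,0.002,0,0],[0,0,0.003,0,0],[0,0,0.004,0,0],[0,0,0.005,0,0],[0,0,0.006,0,0],[0,0,0.007,0,0],[0,0,0.008,0,0]]]'
python3 -m pendant '[[[0,0,0.001,0,0],[0,0,0.002,0,0],[0,0,0.003,0,0],[0,0,0.004,0,0],[0,0,0.005,0,0],[0,0,0.006,0,0],[0,0,0.007,0,0],[0,0,0.008,0,0]]]'
```

```text
t: 19.8
eef_pos: [606.7, -244.5, 51.4]
tcp_rot: [-3.142, 0.0, 3.03]
ft_force: [1.6, -0.8, 0.4]
opening: 0.008
t: 20.6
eef_pos: [607.6, -236.6, 51.4]
tcp_rot: [-3.142, 0.0, 3.03]
ft_force: [-0.5, -1.1, 0.5]
opening: 0.007
```

```bash
for i in 1; do python3 -m pendant '[[[0,0,0.002,0,0],[0,0,0.004,0,0],[0,0,0.006,0,0],[0,0,0.008,0,0],[0,0,0.010,0,0],[0,0,0.012,0,0],[0,0,0.014,0,0],[0,0,0.016,0,0]]]'; done
python3 -m pendant '[[[0,0,0.002,0,0],[0,0,0.004,0,0],[0,0,0.006,0,0],[0,0,0.008,0,0],[0,0,0.010,0,0],[0,0,0.012,0,0],[0,0,0.014,0,0],[0,0,0.016,0,0]]]'
python3 chk.py w10 631
python3 - <<'E'
from look import *
fd=np.array([.1118,.9937]);fn=np.array([.9937,-.1118])
for n in("side","scene"):
    c=env.read_camera(n);P=cloud(c);img=c["image"].astype(int);u=P[...,:2]@fn;s=P[...,:2]@fd
    m=(abs(u-631)<40)&(P[...,2]>85)&(P[...,2]<112)&(img[...,2]-img[...,0]>25)&(s>-150)&(s<140)
    print(n,"tube top s",np.percentile(s[m],[1,99]) if m.sum()>9 else None)
    m=(u>615)&(u<645)&(P[...,2]>35)&(P[...,2]<82)&(s>60)&(s<150);print("stop",m.sum(),np.percentile(s[m],[5,25,50,75,95]) if m.sum()>5 else None)
    cv2.imwrite(f"pics/{n}10.png",c["image"])
E
```

```text
t: 21.4
eef_pos: [609.4, -220.6, 51.4]
tcp_rot: [-3.142, 0.0, 3.03]
ft_force: [-0.5, -0.7, 0.6]
opening: 0.006
t: 22.2
eef_pos: [611.2, -204.7, 51.3]
tcp_rot: [-3.142, 0.0, 3.03]
ft_force: [-0.7, -0.6, 0.0]
opening: 0.004
u 631.2464914880259 s -67.33166595661069 yaw-fence 0.004785720111398772 len 110.45230266068351 z 62.949044599984845 31247 0.33199187531515406 tcp u,s 630.1980707610969 -135.088831241231 z 51.343398100733395 F [-0.71818546 -0.59461834  0.01623947] t 22.2
side tube top s [-125.99442585   93.54048799]
stop 16 [120.4533598  122.76676908 125.35278311 127.38794606 130.904822  ]
scene tube top s [-116.43400614   96.61204686]
stop 109 [ 95.5524147   96.25017616  96.9890816  128.9581567  132.54725358]
```

```bash
python3 -m pendant '[[[0,0,0.002,0,0],[0,0,0.004,0,0],[0,0,0.006,0,0],[0,0,0.008,0,0],[0,0,0.010,0,0],[0,0,0.011,0,0],[0,0,0.012,0,0],[0,0,0.013,0,0]]]'
python3 chk.py w11 631
python3 - <<'E'
from look import *
fd=np.array([.1118,.9937]);fn=np.array([.9937,-.1118])
c=env.read_camera("scene");im=c["image"];d=env.read_camera("side")["image"]
# projected u,v of candidate stop edge & tube end at top, for reading
cv2.imwrite("pics/c11.png",np.hstack([cv2.resize(im[200:320,200:340],(467,400),interpolation=cv2.INTER_CUBIC),cv2.resize(d[130:250,270:370],(333,400),interpolation=cv2.INTER_CUBIC)]))
E
```

```text
t: 23.15
eef_pos: [612.6, -191.9, 51.3]
tcp_rot: [-3.142, 0.0, 3.03]
ft_force: [0.9, -0.6, -0.2]
opening: 0.002
u 631.2211898507747 s -54.460388765384224 yaw-fence 0.004950425066793329 len 110.44361979492419 z 62.94719548068273 31262 0.3341337989877964 tcp u,s 630.2023786870128 -122.19510726302234 z 51.33612628194506 F [ 0.86776624 -0.60858051 -0.20568271] t 23.15
```

View pics/c11.png

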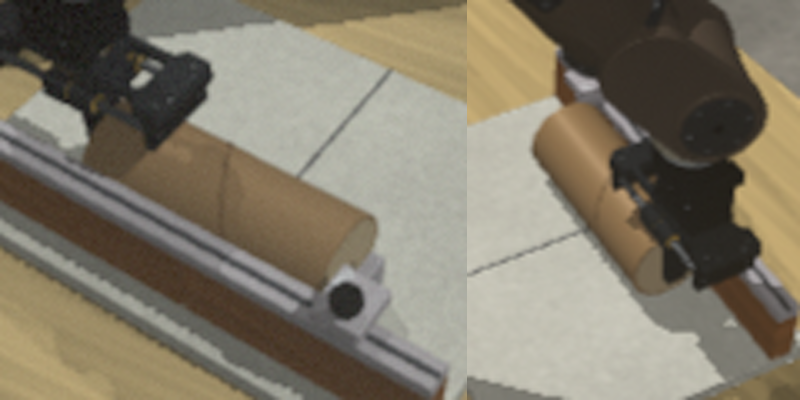

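```bash
cat > ok.py <<'E'
from cell import env
import sys
s=env.state();f=s["ft_force"];v=f[0]*.1118+f[1]*.9937;e=s["eef_pos"];print("Fs %.2f s %.2f"%(v,e[0]*.1118+e[1]*.9937));sys.exit(v<-2.6)
E
python3 -m pendant '[[[0,0,0.0004,0,0],[0,0,0.0008,0,0],[0,0,0.0012,0,0],[0,0,0.0016,0,0],[0,0,0.002,0,0],[0,0,0.0024,0,0],[0,0,0.003,0,0],[0,0,0.003,0,0]]]' >/dev/null; python3 ok.py &&
python3 -m pendant '[[[0,0,0.0001,0,0],[0,0,0.0002,0,0],[0,0,0.0003,0,0],[0,0,0.0004,0,0],[0,0,0.0005,0,0],[0,0,0.0006,0,0],[0,0,0.0007,0,0],[0,0,0.0007,0,0]]]' >/dev/null; python3 ok.py &&
python3 -m pendant '[[[0,0,0.0001,0,0],[0,0,0.0002,0,0],[0,0,0.0003,0,0],[0,0,0.0004,0,0],[0,0,0.0005,0,0],[0,0,0.0006,0,0],[0,0,0.0007,0,0],[0,0,0.0007,0,0]]]' >/dev/null; python3 ok.py &&
python3 -m pendant '[[[0,0,0.0001,0,0],[0,0,0.0002,0,0],[0,0,0.0003,0,0],[0,0,0.0004,0,0],[0,0,0.0005,0,0],[0,0,0.0006,0,0],[0,0,0.0007,0,0],[0,0,0.0007,0,0]]]' >/dev/null; python3 ok.py
```

```text
Fs -0.65 s -119.16
Fs -0.65 s -119.16
Fs -0.65 s -119.16
Fs -0.65 s -119.16False
False
False
False
```

```bash
sed -i 's/sys.exit(v<-2.6)/sys.exit(int(v<-2.6))/' ok.py
python3 -m pendant '[[[0,0,0.0002,0,0],[0,0,0.0004,0,0],[0,0,0.0006,0,0],[0,0,0.0008,0,0],[0,0,0.001,0,0],[0,0,0.001,0,0],[0,0,0.001,0,0],[0,0,0.001,0,0]]]' >/dev/null; python3 ok.py &&
python3 -m pendant '[[[0,0,0.0001,0,0],[0,0,0.0002,0,0],[0,0,0.0003,0,0],[0,0,0.0004,0,0],[0,0,0.0005,0,0],[0,0,0.0006,0,0],[0,0,0.0007,0,0],[0,0,0.0007,0,0]]]' >/dev/null && python3 ok.py &&
python3 -m pendant '[[[0,0,0.0001,0,0],[0,0,0.0002,0,0],[0,0,0.0003,0,0],[0,0,0.0004,0,0],[0,0,0.0005,0,0],[0,0,0.0006,0,0],[0,0,0.0007,0,0],[0,0,0.0007,0,0]]]' >/dev/null && python3 ok.py &&
python3 -m pendant '[[[0,0,0.0001,0,0],[0,0,0.0002,0,0],[0,0,0.0003,0,0],[0,0,0.0004,0,0],[0,0,0.0005,0,0],[0,0,0.0006,0,0],[0,0,0.0007,0,0],[0,0,0.0007,0,0]]]' >/dev/null && python3 ok.py &&
python3 -m pendant '[[[0,0,0.0001,0,0],[0,0,0.0002,0,0],[0,0,0.0003,0,0],[0,0,0.0004,0,0],[0,0,0.0005,0,0],[0,0,0.0006,0,0],[0,0,0.0007,0,0],[0,0,0.0007,0,0]]]' >/dev/null && python3 ok.py
```

```text
Fs -1.50 s -118.21
Fs -0.07 s -117.51
Fs -0.82 s -116.83
Fs -1.72 s -116.13
Fs -1.03 s -115.42
```

```bash

python3 -m pendant '[[[0,0,0.0001,0,0],[0,0,0.0002,0,0],[0,0,0.0003,0,0],[0,0,0.0004,0,0],[0,0,0.0005,0,0],[0,0,0.0006,0,0],[0,0,0.0006,0,0],[0,0,0.0006,0,0]]]' >/dev/null && python3 ok.py &&
python3 -m pendant '[[[0,0,0.0001,0,0],[0,0,0.0002,0,0],[0,0,0.0003,0,0],[0,0,0.0004,0,0],[0,0,0.0005,0,0],[0,0,0.0006,0,0],[0,0,0.0006,0,0],[0,0,0.0006,0,0]]]' >/dev/null && python3 ok.py &&
python3 -m pendant '[[[0,0,0.0001,0,0],[0,0,0.0002,0,0],[0,0,0.0003,0,0],[0,0,0.0004,0,0],[0,0,0.0005,0,0],[0,0,0.0006,0,0],[0,0,0.0006,0,0],[0,0,0.0006,0,0]]]' >/dev/null && python3 ok.py &&
python3 -m pendant '[[[0,0,0.0001,0,0],[0,0,0.0002,0,0],[0,0,0.0003,0,0],[0,0,0.0004,0,0],[0,0,0.0005,0,0],[0,0,0.0006,0,0],[0,0,0.0006,0,0],[0,0,0.0006,0,0]]]' >/dev/null && python3 ok.py &&
python3 -m pendant '[[[0,0,0.0001,0,0],[0,0,0.0002,0,0],[0,0,0.0003,0,0],[0,0,0.0004,0,0],[0,0,0.0005,0,0],[0,0,0.0006,0,0],[0,0,0.0006,0,0],[0,0,0.0006,0,0]]]' >/dev/null && python3 ok.py &&
python3 -m pendant '[[[0,0,0.0001,0,0],[0,0,0.0002,0,0],[0,0,0.0003,0,0],[0,0,0.0004,0,0],[0,0,0.0005,0,0],[0,0,0.0006,0,0],[0,0,0.0006,0,0],[0,0,0.0006,0,0]]]' >/dev/null && python3 ok.py
```

```text
Fs -0.17 s -114.82
Fs -0.79 s -114.22
Fs -0.81 s -113.64
Fs -0.31 s -112.97
Fs -1.29 s -112.43
Fs -0.45 s -111.81
```

```bash

python3 -m pendant '[[[0,0,0.0001,0,0],[0,0,0.0002,0,0],[0,0,0.0003,0,0],[0,0,0.0004,0,0],[0,0,0.0005,0,0],[0,0,0.0006,0,0],[0,0,0.0006,0,0],[0,0,0.0006,0,0]]]' >/dev/null && python3 ok.py &&
python3 -m pendant '[[[0,0,0.0001,0,0],[0,0,0.0002,0,0],[0,0,0.0003,0,0],[0,0,0.0004,0,0],[0,0,0.0005,0,0],[0,0,0.0006,0,0],[0,0,0.0006,0,0],[0,0,0.0006,0,0]]]' >/dev/null && python3 ok.py &&
python3 -m pendant '[[[0,0,0.0001,0,0],[0,0,0.0002,0,0],[0,0,0.0003,0,0],[0,0,0.0004,0,0],[0,0,0.0005,0,0],[0,0,0.0006,0,0],[0,0,0.0006,0,0],[0,0,0.0006,0,0]]]' >/dev/null && python3 ok.py
python3 - <<'E'
from look import *
fd=np.array([.1118,.9937]);fn=np.array([.9937,-.1118])
print(env.state()["t"])
now=env.read_camera("scene");old=np.load("scene0.npy",allow_pickle=True).item()
for c in(old,now):
    P=cloud(c);u=P[...,:2]@fn;s=P[...,:2]@fd
    m=(u>676)&(u<705)&(P[...,2]>108)&(P[...,2]<130)&(s>90)&(s<170);print("screw",m.sum(),np.mean(s[m]),np.percentile(s[m],[5,95]))
    g=[]
    for uu in range(612,650,6):
        m=(abs(u-uu)<3)&(P[...,2]>72)&(P[...,2]<82)&(s>100)&(s<150)
        if m.sum()>3:g.append((uu,np.percentile(s[m],[3,97]).round(1).tolist()))
    print(g)
f=now["image"][240:320,270:340];cv2.imwrite("pics/c12.png",cv2.resize(np.hstack([old["image"][240:320,270:340],f]),None,fx=5,fy=5,interpolation=cv2.INTER_CUBIC))
E
```

```text
Fs -0.83 s -111.23
Fs -0.74 s -110.62
Fs -4.06 s -110.25
35.3
screw 119 143.88159736799977 [132.95491138 155.29886347]
[(618, [121.8, 132.6]), (624, [122.6, 132.3]), (630, [121.7, 133.1]), (636, [124.6, 131.1])]
screw 121 144.4571539416217 [132.52546549 156.46003001]
[(618, [121.4, 132.7]), (624, [120.7, 132.3]), (630, [121.1, 133.0]), (636, [121.6, 131.3])]
```

View pics/c12.png

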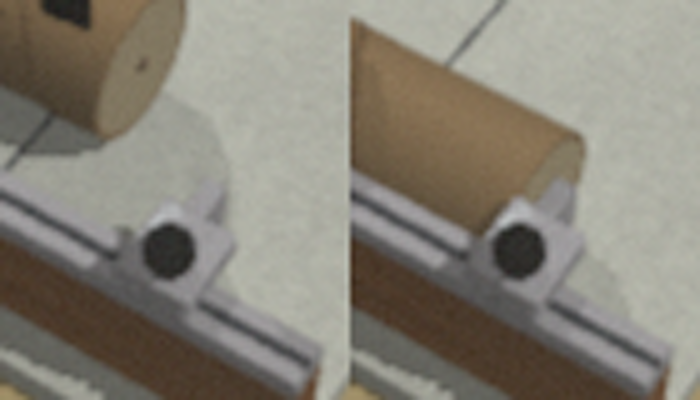

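The crop shows the tube's end on the stop's arm, with the stop unmoved, at 4 N total. I'll press a little more.

```bash

python3 -m pendant '[[[0,0,0.0001,0,0],[0,0,0.0002,0,0],[0,0,0.0002,0,0],[0,0,0.0002,0,0],[0,0,0.0002,0,0],[0,0,0.0002,0,0],[0,0,0.0002,0,0],[0,0,0.0002,0,0]]]' ; python3 ok.py
```

```text
t: 36.15
eef_pos: [613.9, -180.0, 51.4]
tcp_rot: [-3.141, 0.0, 3.03]
ft_force: [-1.6, -5.5, 0.7]
opening: 0.006
Fs -5.65 s -110.25
```

```bash

python3 -m pendant '[[[0,0,0.0001,0,0],[0,0,0.0001,0,0],[0,0,0.0001,0,0],[0,0,0.0001,0,0],[0,0,0.0001,0,0],[0,0,0.0001,0,0],[0,0,0.0001,0,0],[0,0,0.0001,0,0]]]' ; python3 ok.py
python3 -c "
from cell import env
for i in range(4):
    env.read_camera('wrist');print(env.state()['ft_force'].round(2))"
```

```text
t: 36.95
eef_pos: [613.9, -180.0, 51.4]
tcp_rot: [-3.141, 0.0, 3.03]
ft_force: [-1.7, -6.7, 1.3]
opening: 0.003
Fs -6.88 s -110.23
[-1.96 -6.76  0.39]
[-3.32 -6.99  0.86]
[-2.23 -6.77  0.75]
[-2.3  -7.25  0.61]
```

```bash

python3 -m pendant '[[[0,0,-0.0003,0,0],[0,0,-0.0006,0,0],[0,0,-0.001,0,0],[0,0,-0.002,0,0],[0,0,-0.004,0,0],[0,0,-0.008,0,0],[0,0,-0.014,0,0],[0,0,-0.02,0,0]]]'
python3 -m pendant '[[[0,0,-0.01,0,0],[0,0,-0.02,0,0],[0,0,-0.03,-0.01,0],[0,0,-0.03,-0.04,0],[0,0,-0.03,-0.07,0],[0,0,-0.03,-0.1,0],[0,0,-0.03,-0.13,0],[0,0,-0.03,-0.13,0]]]'
python3 -m pendant '[[[0,0.01,0.02,0,0],[0,0.01,0.05,0,0],[0,0.01,0.08,0,0],[0,0.01,0.1,0,0],[0,0.01,0.11,0,0],[0,0.01,0.11,0,0],[0,0.01,0.11,0,0],[0,0.01,0.11,0,0]]]'
python3 chk.py w13 631
python3 - <<'E'
from look import *
c=np.load("w13.npy",allow_pickle=True).item();s=env.read_camera("scene")["image"]
cv2.imwrite("pics/c13.png",np.hstack([cv2.resize(c["image"],(400,300)),cv2.resize(s[190:340,170:370],(400,300))]))
E
```

```text
t: 37.95
eef_pos: [611.7, -199.9, 51.4]
tcp_rot: [3.142, 0.0, 3.03]
ft_force: [0.1, 1.1, 1.1]
opening: 0.008
t: 38.75
eef_pos: [609.7, -230.5, 186.4]
tcp_rot: [-3.139, 0.007, 3.029]
ft_force: [0.6, -0.0, -0.6]
opening: 0.002
t: 39.55
eef_pos: [610.7, -119.8, 181.3]
tcp_rot: [-3.141, 0.0, 3.029]
ft_force: [-0.1, -0.0, 0.9]
opening: 0.001
u 631.1689423048583 s 3.412218625185389 yaw-fence 0.001259420249463128 len 201.20738993427875 z 62.97699624924683 26209 0.3558366709712857 tcp u,s 620.224966638392 -50.81647142093209 z 181.29209765918492 F [-0.06093641 -0.03273928  0.88287234] t 39.55
```

View pics/c13.png

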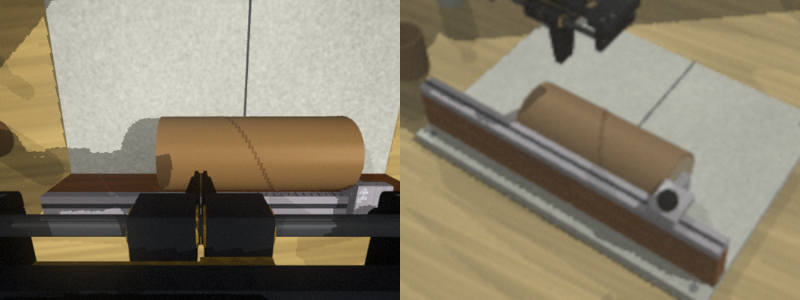

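```bash
python3 -c "
from cell import env
print(env.job_done())"
```

```text
the job is handed in; nothing more can be done
None
```

The tube is lying along the fence with its end on the length stop, and I handed the job in at about 40 s of the 72 s; no verdict was given.

- **Rolling:** I rolled the tube to the fence in three palm strokes at about 6–8 N. It then bore on the fence for about 1 s under a palm load of about 10 N and a 5 N sideways push. I could not measure the fence force itself; I estimate 5–10 N.
- **Pushing:** I pushed the tube by its free end with the fingers shut, creeping the last few millimetres. It met the stop, and I held a total push of about 7 N, which is about 5–6 N on the stop after drag.
- **Final checks:** With the arm clear, the tube's axis measured about 45 mm from the fence face and its angle to the fence about 0.001 rad. The stop's thumb-screw moved 0.6 mm between the start and first contact, which is within measuring noise. I did not measure the stop again after the 7 N push, but the last picture shows no gap and no shift.
- **Disagreement:** The last wrist fit found a tube length of only 201 mm because part of the tube was hidden from view. That fit's position along the fence is therefore not reliable, and contact with the stop rests on the force rise and the pictures.

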